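# Raise the serving-case window to the yellow band

### The arm

A 6-joint arm with a two-finger parallel gripper is mounted at the origin on the work surface. World frame = base frame: x ahead of the robot, y to its left, z up, the work surface at z = 0. Lengths are in m, angles in rad, forces in N, time in s.
With the tool pointing down it reaches from about 0.325 to 0.75 m from the base axis. Payload 7.6 kg.
Tool frame: the origin (TCP) lies midway between the tips of the shut fingers; the grasp point (between the pads) lies ctrl.hold_point_z behind it (ctrl.hold_point_z is the distance from the TCP to the grasp point, in m); z points along the fingers, y is the direction in which the jaws open and shut (so a half turn about z gives the same grasp; the last joint's range is limited). The gripper opens to 85 mm and grips with 20 to 120 N. Pads are 22 mm wide; open, the fingers measure 114 mm over their backs; the gripper's body (76 mm by 85 mm) begins 54 mm behind the grasp point. The pads swing forward as they close: fully open they stand 13 mm farther back than shut.
Start: joints at [-1.256, 0.052, 1.401, -0, 1.689, -0.07], TCP at [0.197, -0.487, 0.199] pointing down, gripper open.
Joint ranges: [-2.9, 2.9], [-0.91, 2.17], [0.12, 2.37], [-1.06, 4.2], [0.26, 2.73], [-2.93, 2.93]. Speed limits (rad/s): [2.57, 2.57, 3.01, 3.14, 3.14, 3.14].

### API

Orientations are given as a unit quaternion [x, y, z, w].
In Python, from plant import read_state, eyes, job, ctrl gives the robot as it stands.
- The arm moves only by the shell command python3 -m handwheel 'ROWS'. ROWS is a JSON object of lists of equal length, an entry for each row: "claw": the opening in per cent of the stroke, from 0 (shut) to 100 (fully open); "linear": the shift along the tool's x, y, z in cm, a list of three; "spin": the turn about the tool's z in degrees. In form: {"claw": [claw, ...], "linear": [[tx, ty, tz], ...], "spin": [spin, ...]}. A call has exactly 10 rows; each row shifts and turns the pose as measured when the row begins, along the tool's axes as they then stand; what a row does not reach is not made up. A row lasts 1/12 s, in which the tool goes at most 41.7 mm and 7.16 degrees, less where a joint would pass 70% of its speed; a pose out of reach is approached as far as the arm can. A call is refused whole if a number of a shift passes 4.17 or a number of a turn 7.16, either way. A call with a gripper value outside its range is refused whole. The fingers move at their own pace and stop on an object; the grip force is fixed at half the most. Time passes only in rows, so rows that do not move let the fingers close, or fill a call up. It gives the time, the measured TCP pose, the force and the opening at its end, in the units of the state.
- read_state(): the state, without advancing time (a new reading comes with each control period).
- eyes.read_camera(name): name is "scene" or "top"; returns a dict with "img" (400x640x3 uint8, blue, green, red), "fx", "fy", "cx", "cy" (pixels), "position" and "attitude" of the camera in the world. Camera axes: x right, y down, z forward; pixel columns grow to the right and rows downward; lengths in m; the calibration is good to about 2 mm. A picture is of the moment at which its call begins. There is no depth.
- job.close_job(): hands the job in, once; it reports no verdict.
Trained networks look in a picture, given as the dict that the camera call returned (one of the last four; its "shot" number tells which), for a name from the list of things; names that differ only in an ending like _2 or _b are one class to them, and where a whole thing is asked for, a point or a joint stands for the part that bears it (a point fixed in the world has none). Each returns a list of dicts, best first, with "confidence" (0 to 1); they miss things now and then, are a little off and sometimes report something else, mostly with a low value. They report only what shows in the picture. A call takes as long as a camera call.
- eyes.regions_of(picture, name): "mask" (400x640 bool, what is visible of it).
- eyes.place_of(picture, name): "at" ([x, y, z] in m, in world coordinates, good to about 4 mm: a listed point, or the origin of a listed thing).
The state is a dict: "t": time; "qpos": joint angles; "dq": joint speeds; "effort": joint torques, N m; "tcp_pos": TCP position; "ee_rot": TCP orientation; "contact_force": force on the tool from outside, world axes, zero at the start; "wrist_torque": the same for the moment, N m; "finger_gap": finger opening in m.
Only numpy, scipy, OpenCV 4.12 (cv2) and the standard library are available. Lean on these libraries where they do the work, as an engineer would, in place of code of your own. Each camera call takes 0.05 s, during which the arm holds its last target.

### The job

Push the counterweighted sliding window of the serving case gently up from beneath its lip, with the fingers, until the red pointer on the lip stands level with the yellow band on the post, then leave it standing there and draw clear. Only push on the lip from below: do not grip it, press on the rubber trim on its top or put fingers on the clear pane, and leave the yellow band and the things on the counter where they are.

Things in the scene. Friction and masses are not known exactly. Their poses are not given: they have to be found in the camera images.
- case: Serving case, red base, aluminium posts, fixed: 290 deep, 420 wide, 405 mm high. Origin on its underside, 160 mm behind the front of the 80 mm high base; x points from front (robot side) to rear, z up. Its front leans back 35 deg from vertical: the window slides up and away. Slanting posts 30 mm wide, 190 mm left and right of the middle, front faces 4 mm before the window plane.
- window (a joint): Travel of the sliding window up its slope in m: 0 fully down, 0.22 fully up (1 mm of travel = 0.82 mm of height and 0.57 mm away from the robot). About 0.7 kg, balanced by a hidden counterweight; some 3 N of friction (up to 4 N along the slope moves it), so it stays wherever it is left.
- lip_edge (a point): Middle of the lower front edge of the lip, the aluminium ledge at the window's bottom: 300 mm wide (y), 42 deep, 10 thick. z points up the slope (the way it moves), x square into the glass (away from the robot and downwards), y left. Its underside is the plane z = 0 from x = 0 (edge) to 0.042 (window plane); the space below it before the window plane is free.
- trim (a point): Middle of the top face of the black rubber trim on the top of the lip, 34 mm deep, 296 mm wide, 4 mm thick, lying on the lip from 4 mm behind its front edge; not to be pressed. Axes as for lip_edge.
- pane (a point): Middle of the front face of the clear pane of the window above the lip: 316 mm wide, 130 mm along the slope, 6 mm thick, 3 mm behind the window plane, in a 12 mm aluminium frame; not to be pressed. Axes as for lip_edge.
- pointer (a point): Tip of the red pointer at the right-hand end of the lip (robot's right when facing the case), halfway up the lip's thickness; moves with the window; axes as for lip_edge.
- band_mid (a point): Middle, along the slope, of the yellow band, a collar round the right-hand slanting post, on the edge where the pointer passes it; 20 mm tall along the slope, 38 mm wide; axes as for lip_edge (z up the slope). The pointer is exactly level when it lies at z = 0 of this frame.
- band (a joint): Where the yellow band sits along the post, in m up the slope; the window is exactly at the mark when joint window equals joint band.
- bottle: Yellow bottle with a red cap, radius 30 mm, 190 mm high, standing; origin under its centre. Leave alone.
- jar: Amber jar with a white lid, radius 36 mm, 100 mm high; origin under its centre. Leave alone.
- mug: Blue mug, radius 40 mm, 90 mm high, handle at its +y; origin under its centre. Leave alone.
- tub: White open plastic tub 170 x 130 x 60 mm; origin under its centre. Leave alone.
- bowl: Steel bowl, radius 70 mm, 60 mm high; origin under its centre. Leave alone.
- spatula: Spatula with a blue handle lying on the counter along its x axis, under 300 mm long. Leave alone.
- spoon: Steel spoon lying on the counter along its x axis, under 250 mm long. Leave alone.

How it is judged:
By the outcome, as a careful person would: the job done as asked, in the order asked, and still so for the second after the job is handed in, with the robot touching nothing.
It also fails if it takes over 35 s, if anything falls off the work surface, if the arm or the gripper's body presses on something with over 40 N, if the wrist force passes 120 N, or if a joint passes its speed limit or range.

## Working session

There is one attempt and no reset: what is moved stays moved. The work goes in short steps, Python scripts to look and compute and a shell command to move; the robot and the scene stay as the last step left them, time stands still between calls to the robot, and variables do not carry over. Pictures are saved under pics/ and viewed, and the job is handed in when it is done.

```bash
ls; mkdir -p pics; cat > h.py <<'E'
import numpy as np, cv2
from scipy.spatial.transform import Rotation as R
from plant import read_state, eyes, job, ctrl
def proj(c,p):
    r=R.from_quat(c["attitude"]).as_matrix(); q=r.T@(np.array(p)-np.array(c["position"]))
    return c["fx"]*q[0]/q[2]+c["cx"], c["fy"]*q[1]/q[2]+c["cy"]
def ray(c,u,v):
    r=R.from_quat(c["attitude"]).as_matrix(); return np.array(c["position"]), r@np.array([(u-c["cx"])/c["fx"],(v-c["cy"])/c["fy"],1])
E
python3 - <<'E'
from h import *
print(read_state(), ctrl.hold_point_z)
for n in ("scene","top"):
    c=eyes.read_camera(n); cv2.imwrite(f"pics/{n}0.png",c["img"])
    print(n,c["position"],c["attitude"],c["fx"])
    for k in ("case","lip_edge","pointer","band_mid","trim","pane","bottle","jar","mug","tub","bowl"):
        print(k,[(np.round(d["at"],4).tolist(),round(d["confidence"],2)) for d in eyes.place_of(c,k)[:2]])
E
```

```text
pics
{'t': 0.0, 'qpos': array([-1.25628469e+00,  5.28117774e-02,  1.40173508e+00,  1.31804070e-05,
        1.68860007e+00, -7.03055661e-02]), 'dq': array([ 1.96581759e-03,  3.68743778e-04, -1.77234813e-04,  7.77256997e-05,
       -2.89349254e-04, -1.35400702e-03]), 'effort': array([-6.22075072e-05, -3.81662250e+01, -3.60188162e+01, -2.12726877e-05,
        6.15286175e-03, -4.40345488e-06]), 'tcp_pos': array([ 0.19699226, -0.48625894,  0.19838032]), 'ee_rot': array([ 9.81546057e-01,  1.91224301e-01, -8.81587979e-05, -7.72148340e-04]), 'contact_force': array([0.2586387 , 0.44834369, 0.35260433]), 'wrist_torque': array([-0.03259349, -0.02875379, -0.02774706]), 'finger_gap': 0.08600289531624924} 0.0187
scene [ 0.73865275 -0.99940398  1.3532661 ] [ 0.93772453  0.1031035  -0.03554239 -0.32981678] 501.98585352318105
case [([0.6412, -0.0719, 0.0001], 0.81), ([0.4563, -0.0391, 0.1165], 0.6)]
lip_edge [([0.4589, -0.0391, 0.1149], 0.76), ([0.4365, -0.5413, 0.0009], 0.2)]
pointer [([0.4498, -0.2119, 0.1035], 0.6)]
band_mid [([0.5443, -0.2282, 0.2439], 0.63), ([0.4601, -0.4426, 0.0011], 0.56)]
tr
[... 167 characters left out ...]
[0.4344, -0.5399, -0.0002], 0.65)]
mug [([0.4372, -0.5414, -0.0012], 0.69)]
tub [([0.5481, 0.485, 0.0014], 0.93)]
bowl [([0.3774, 0.3956, 0.0033], 0.65)]
top [ 3.20563534e-01 -1.15995471e-03  1.48849060e+00] [-0.69728968  0.7123881  -0.05789542  0.05420721] 437.41177630375864
case []
lip_edge [([0.4555, -0.0397, 0.1152], 0.85)]
pointer [([0.4455, -0.2133, 0.1051], 0.56)]
band_mid [([0.5494, -0.2325, 0.2465], 0.63)]
trim [([0.4766, -0.0483, 0.113], 0.75)]
pane [([0.534, -0.0525, 0.1471], 0.79)]
bottle [([0.3453, -0.4038, 0.001], 0.64)]
jar [([0.459, -0.4421, -0.0001], 0.91)]
mug [([0.4386, -0.5369, 0.0021], 0.89)]
tub [([0.5487, 0.4885, -0.0001], 0.58)]
bowl [([0.375, 0.3958, -0.0011], 0.61)]
```

View pics/scene0.png

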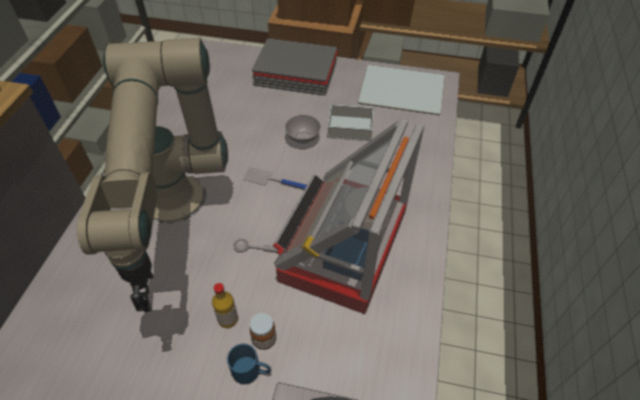

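View pics/top0.png

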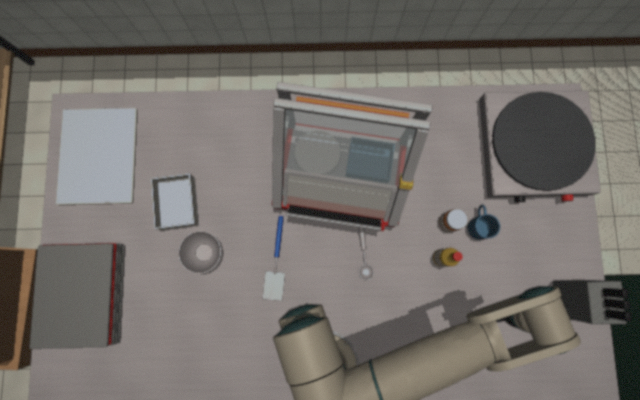

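Both views agree: the case is yawed about -10°. The lip edge is near (0.457, -0.039, 0.115), the band is about 0.173 m further up the slope, and the way in between bottle and case is clear. The tool can only translate and spin, so it stays vertical. I'll shut the fingers, turn the tool square to the case and push under the lip's lower front edge.

```bash
python3 -m handwheel '{"claw":[0,0,0,0,0,0,0,0,0,0],"linear":[[2.6,-2.75,0],[2.3,-3.0,0],[1.95,-3.25,0],[1.55,-3.45,0],[1.15,-3.6,0],[0.75,-3.7,0],[0.75,-3.7,0],[0.75,-3.7,0],[0.75,-3.7,0],[0.75,-3.7,0]],"spin":[6.4,6.4,6.4,6.4,6.4,0,0,0,0,0]}'
python3 - <<'E'
from h import *
s=read_state(); r=R.from_quat(s["ee_rot"]).as_matrix(); print(s["qpos"],s["tcp_pos"]);print(r.round(3))
def rot(yaw): 
    a=np.deg2rad(35);Y=R.from_euler('z',yaw).as_matrix()
    x=Y@[np.cos(a),0,-np.sin(a)]; z=Y@[np.sin(a),0,np.cos(a)]; return np.c_[x,Y@[0,1,0],z]
for n in ("scene","top"):
    c=eyes.read_camera(n); cv2.imwrite(f"pics/{n}1.png",c["img"])
    P={}
    for k in ("case","lip_edge","pointer","band_mid"):
        d=eyes.place_of(c,k)
        if d: P[k]=np.array(d[0]["at"]); print(n,k,P[k].round(4),round(d[0]["confidence"],2))
    if "pointer" in P and "band_mid" in P: print("travel vec (lip frame)",rot(np.deg2rad(-10)).T@(P["band_mid"]-P["pointer"]))
E
```

```text
t: 2.03
tcp_pos: [0.34, -0.1298, 0.1972]
ee_rot: [0.995, -0.102, 0.0, -0.001]
contact_force: [1.4, -0.3, -0.3]
finger_gap: 0.0004
[-0.46780503 -0.42383766  1.82003061  0.00185046  1.7453382   1.30770529] [ 0.34003969 -0.12981107  0.19719293]
[[ 0.979 -0.203  0.001]
 [-0.203 -0.979  0.002]
 [ 0.001 -0.002 -1.   ]]
scene case [ 0.6403 -0.0738 -0.0018] 0.86
scene lip_edge [ 0.4583 -0.0399  0.1159] 0.92
scene pointer [ 0.4497 -0.2134  0.1028] 0.58
scene band_mid [ 0.5471 -0.2275  0.2447] 0.44
travel vec (lip frame) [-0.00081156  0.00302754  0.17265965]
top lip_edge [ 0.5458  0.4897 -0.0009] 0.74
top pointer [ 0.4486 -0.2147  0.1047] 0.66
top band_mid [ 0.5552 -0.2312  0.2495] 0.47
travel vec (lip frame) [0.00528816 0.00226157 0.18047097]
```

```bash
python3 -m handwheel '{"claw":[0,0,0,0,0,0,0,0,0,0],"linear":[[0.7,-2.2,2.0],[0.7,-2.2,2.0],[0.7,-2.2,2.0],[0.7,-2.2,2.0],[0.7,-2.2,2.0],[0.8,0,0],[0.8,0,0],[0.8,0,0],[0.6,0,0],[0,0,0]],"spin":[-1,0,0,0,0,0,0,0,0,0]}'
python3 - <<'E'
from h import *
c=eyes.read_camera("scene"); i=c["img"]; cv2.imwrite("pics/s2.png",cv2.resize(i[140:300,220:440],None,fx=3.5,fy=3.5,interpolation=cv2.INTER_CUBIC))
c=eyes.read_camera("top"); i=c["img"]; cv2.imwrite("pics/t2.png",cv2.resize(i[150:310,240:460],None,fx=3.5,fy=3.5,interpolation=cv2.INTER_CUBIC))
E
```

```text
t: 3.37
tcp_pos: [0.4271, -0.042, 0.0919]
ee_rot: [0.995, -0.104, -0.0, 0.0]
contact_force: [-0.1, 0.4, -0.4]
finger_gap: -0.0004
```

View pics/s2.png

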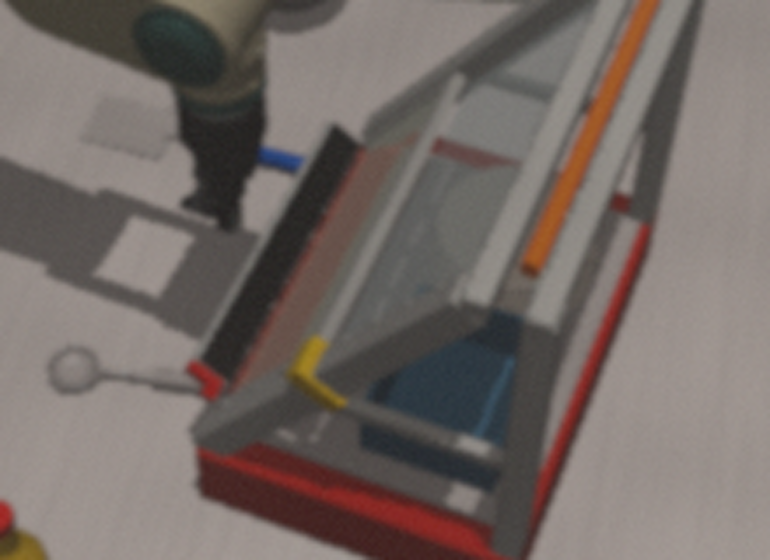

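View pics/t2.png

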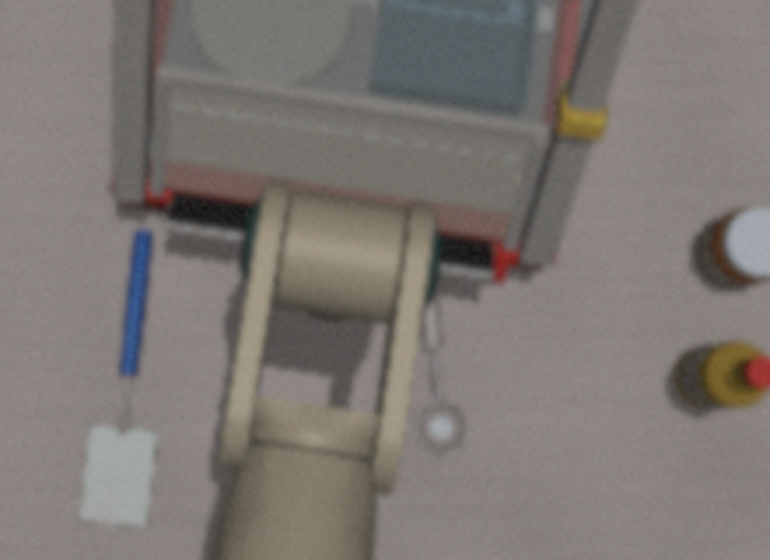

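The crops show the shut fingers right in front of the middle of the lip (scene crop ~(230,215)). The red pointer (~(205,380)) and yellow band (~(315,370)) are both in view. Approaching for first touch.

```bash
python3 -m handwheel '{"claw":[0,0,0,0,0,0,0,0,0,0],"linear":[[0.4,0,-0.2],[0.4,0,-0.2],[0.4,0,0],[0.2,0,0],[0.2,0,0],[0.15,0,0],[0.15,0,0],[0.15,0,0],[0.15,0,0],[0,0,0]],"spin":[-1,-1,0,0,0,0,0,0,0,0]}'
```

```text
t: 4.3
tcp_pos: [0.4499, -0.0468, 0.0975]
ee_rot: [0.996, -0.086, 0.0, 0.0]
contact_force: [0.1, -0.4, -0.3]
finger_gap: 0.0001
```

```bash
python3 -m handwheel '{"claw":[0,0,0,0,0,0,0,0,0,0],"linear":[[0.15,0,0],[0.15,0,0],[0.15,0,0],[0.15,0,0],[0.15,0,0],[0.15,0,0],[0,0,0],[0,0,0],[0,0,0],[0,0,0]],"spin":[0,0,0,0,0,0,0,0,0,0]}'; python3 - <<'E'
from h import *
c=eyes.read_camera("scene"); i=c["img"]; cv2.imwrite("pics/s3.png",cv2.resize(i[170:270,250:390],None,fx=5.5,fy=5.5,interpolation=cv2.INTER_CUBIC))
for k in ("lip_edge","pointer","band_mid"):
    d=eyes.place_of(c,k); print(k,[(x["at"].round(4) if hasattr(x["at"],"round") else x["at"],x["confidence"]) for x in d[:1]])
E
```

```text
t: 5.13
tcp_pos: [0.4596, -0.0485, 0.0972]
ee_rot: [0.996, -0.086, 0.0, 0.0]
contact_force: [0.6, 0.5, 0.1]
finger_gap: -0.0002
lip_edge [([0.4575, -0.0388, 0.118], 0.76)]
pointer [([0.4516, -0.2142, 0.1012], 0.82)]
band_mid [([0.5455, -0.2249, 0.243], 0.49)]
```

View pics/s3.png

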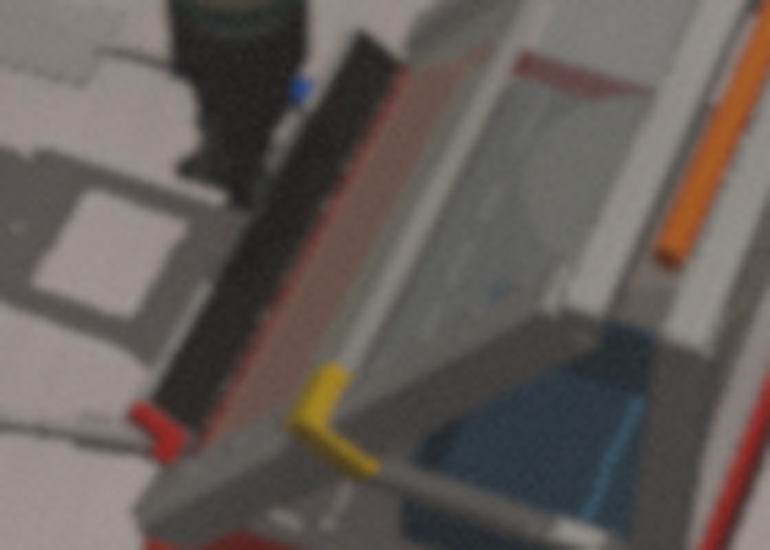

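```bash
python3 - <<'E'
from h import *
c=eyes.read_camera("scene"); s=read_state(); p=s["tcp_pos"]
f=lambda q:tuple(((np.array(proj(c,q))-[250,170])*5.5).round(0))
print("tcp",f(p),"tcp+15z",f(p+[0,0,.015]),"lip",f([.4575,-.039,.1155]),"lip+z",f([.4575+.0057,-.04,.1237]),"ptr",f([.4495,-.2135,.1035]))
L=np.array([.4575,-.039,.1155]);y=np.array([.174,.985,0]);print("lip ends",f(L-.15*y),f(L+.15*y))
E
python3 -m handwheel '{"claw":[0,0,0,0,0,0,0,0,0,0],"linear":[[0.15,0,0],[0.15,0,0],[0.15,0,0],[0.15,0,0],[0,0,0],[0,0,0],[0,0,0],[0,0,0],[0,0,0],[0,0,0]],"spin":[0,0,0,0,0,0,0,0,0,0]}'
```

```text
tcp (np.float64(246.0), np.float64(237.0)) tcp+15z (np.float64(245.0), np.float64(221.0)) lip (np.float64(246.0), np.float64(204.0)) lip+z (np.float64(254.0), np.float64(198.0)) ptr (np.float64(154.0), np.float64(460.0))
lip ends (np.float64(133.0), np.float64(402.0)) (np.float64(346.0), np.float64(26.0))
t: 6.22
tcp_pos: [0.4662, -0.0496, 0.0972]
ee_rot: [0.996, -0.086, 0.0, 0.0]
contact_force: [0.9, -0.8, 0.1]
finger_gap: -0.0002
```

```bash
python3 - <<'E'
from h import *
c=eyes.read_camera("scene"); i=c["img"]; cv2.imwrite("pics/s4.png",cv2.resize(i[165:265,250:360],None,fx=6,fy=6,interpolation=cv2.INTER_CUBIC))
s=read_state();p=s["tcp_pos"]
f=lambda q:tuple(((np.array(proj(c,q))-[250,165])*6).round(0))
print(f(p),f(p+[0,0,.02]),f(p+[0,0,.05]),f(p+[0,0,.075]),s["contact_force"])
for k in ("lip_edge","pointer","trim"):
    d=eyes.place_of(c,k); print(k,[(np.round(x["at"],4),x["confidence"]) for x in d[:1]])
E
```

```text
(np.float64(280.0), np.float64(292.0)) (np.float64(279.0), np.float64(269.0)) (np.float64(277.0), np.float64(232.0)) (np.float64(276.0), np.float64(201.0)) [1.15144687 0.36382546 0.39617265]
lip_edge [(array([ 0.4594, -0.0368,  0.1164]), 0.65)]
pointer [(array([ 0.4496, -0.2122,  0.1044]), 0.9)]
trim [(array([ 0.4788, -0.0448,  0.1102]), 0.7)]
```

View pics/s4.png

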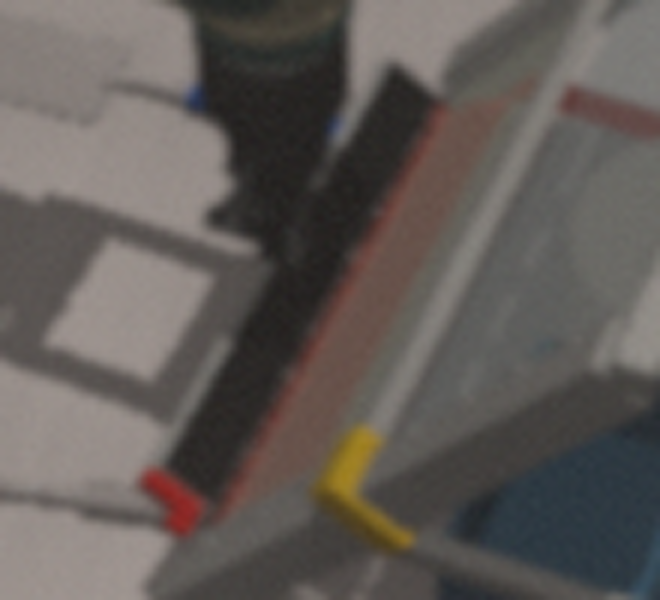

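```bash
python3 - <<'E'
from h import *
from scipy.optimize import least_squares
a=np.deg2rad(35);Y=R.from_euler('z',np.deg2rad(-10.3)).as_matrix()
X=Y@[np.cos(a),0,-np.sin(a)];Z=Y@[np.sin(a),0,np.cos(a)];yy=Y@[0,1,0]
L=np.array([.4578,-.039,.1158])
out=[]
for n,(x0,y0,w,h,k) in {"scene":(250,165,110,100,6),"top":(270,190,130,60,6)}.items():
    c=eyes.read_camera(n); i=c["img"][y0:y0+h,x0:x0+w]; i=cv2.convertScaleAbs(cv2.resize(i,None,fx=k,fy=k,interpolation=cv2.INTER_CUBIC),alpha=1.8)
    def poly(pts,col):
        q=np.array([((np.array(proj(c,p))-[x0,y0]+.5)*k) for p in pts]).astype(int); cv2.polylines(i,[q],True,col,1)
    poly([L-.15*yy,L+.15*yy,L+.15*yy+.01*Z,L-.15*yy+.01*Z],(0,255,0))
    T=L+.004*X+.014*Z
    poly([T-.148*yy,T+.148*yy,T+.148*yy+.034*X,T-.148*yy+.034*X],(255,0,255))
    p=read_state()["tcp_pos"]
    poly([p+s*.011*np.array([.98,-.17,0]) for s in(-1,1)]+[p+[0,0,.03]],(0,255,255))
    cv2.imwrite(f"pics/ov_{n}.png",i)
E
```

```text
(no output)
```

View pics/ov_scene.png

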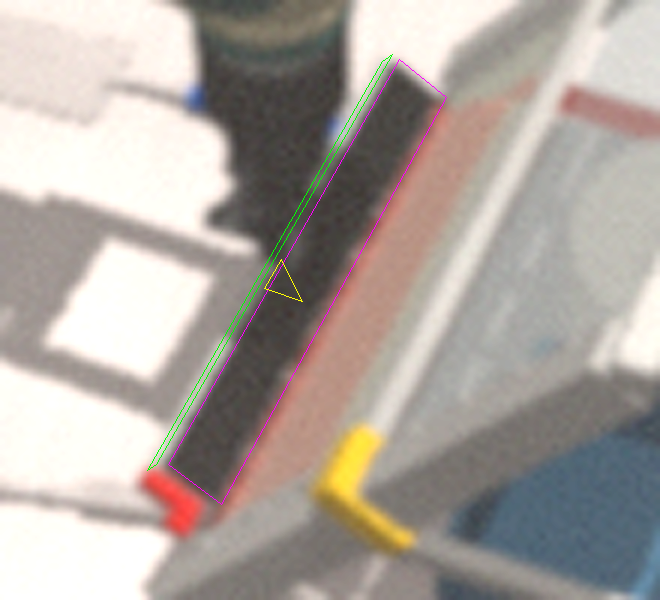

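View pics/ov_top.png

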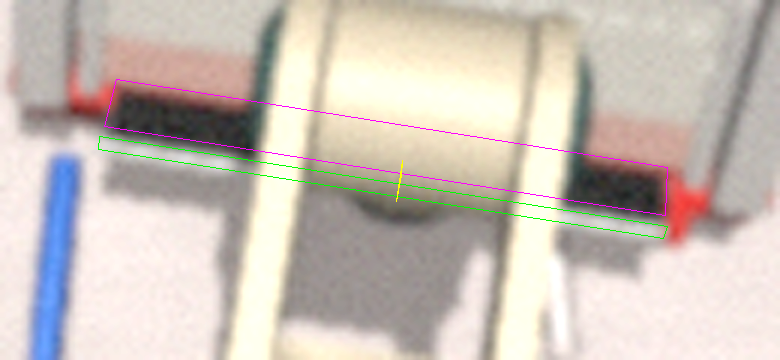

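```bash
python3 - <<'E'
from h import *
for n,(x0,y0,w,h) in {"scene":(265,235,30,25),"top":(375,215,22,20)}.items():
    a=cv2.imread(f"pics/{n}0.png"); c=eyes.read_camera(n); b=c["img"]; cv2.imwrite(f"pics/{n}5.png",b)
    def cen(i):
        s=i[y0:y0+h,x0:x0+w].astype(float); wgt=np.clip(s[...,2]-np.maximum(s[...,0],s[...,1])-40,0,None)
        yy,xx=np.mgrid[:h,:w]; return (wgt*xx).sum()/wgt.sum()+x0,(wgt*yy).sum()/wgt.sum()+y0
    print(n,cen(a),cen(b)); 
    p=np.array([.4497,-.2135,.1035]);d=np.array([.565,-.1,.819])*.01
    print("px per 10mm travel",np.array(proj(c,p+d))-np.array(proj(c,p)))
    # strip compare
    u=np.hstack([cv2.resize(k[160:260,265:345],None,fx=4.8,fy=4.8,interpolation=cv2.INTER_CUBIC) for k in (a,b)]) if n=="scene" else None
    if u is not None: cv2.imwrite("pics/cmp.png",cv2.convertScaleAbs(u,alpha=1.8))
E
```

```text
scene (np.float64(278.7827751196172), np.float64(248.14784688995215)) (np.float64(278.78240076518415), np.float64(248.12864658058345))
px per 10mm travel [ 1.5945551  -0.91334219]
top (np.float64(383.4322508398656), np.float64(224.0565509518477)) (np.float64(383.42323651452284), np.float64(224.05038529934797))
px per 10mm travel [ 0.62164871 -2.03891971]
```

View pics/cmp.png

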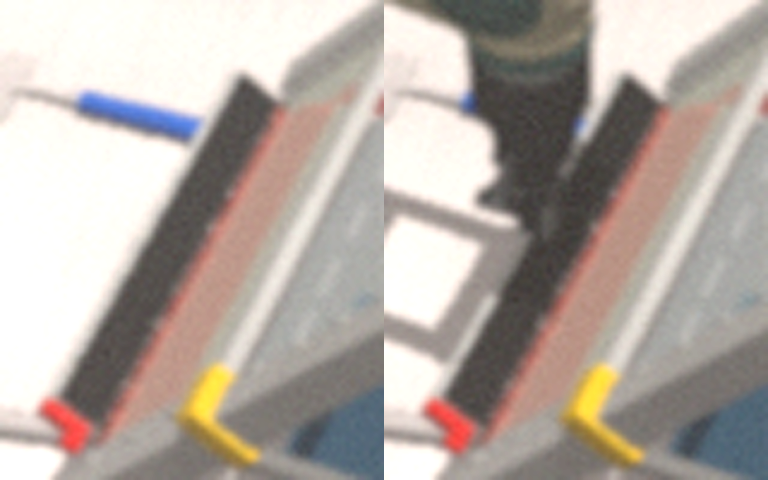

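```bash
python3 -m handwheel '{"claw":[0,0,0,0,0,0,0,0,0,0],"linear":[[0.1,0,0],[0.1,0,0],[0.1,0,0],[0.1,0,0],[0.1,0,0],[0,0,0],[0,0,0],[0,0,0],[0,0,0],[0,0,0]],"spin":[0,0,0,0,0,0,0,0,0,0]}'
cat >> h.py <<'E'
BOX={"scene":(262,160,90,100),"top":(372,150,45,90)}
def redc(c,n,box):
    x0,y0,w,h=box; s=c["img"][y0:y0+h,x0:x0+w].astype(float); wgt=np.clip(s[...,2]-np.maximum(s[...,0],s[...,1])-40,0,None)
    yy,xx=np.mgrid[:h,:w]; return (wgt*xx).sum()/wgt.sum()+x0,(wgt*yy).sum()/wgt.sum()+y0
E
python3 - <<'E'
from h import *
c=eyes.read_camera("scene");print(redc(c,0,(265,235,30,25)),read_state()["tcp_pos"],read_state()["contact_force"])
E
```

```text
t: 7.45
tcp_pos: [0.4718, -0.0506, 0.0972]
ee_rot: [0.996, -0.086, 0.0, 0.0]
contact_force: [-0.8, 0.4, -0.8]
finger_gap: -0.0001
(np.float64(278.78287900526067), np.float64(248.1477761836442)) [ 0.4718074  -0.05060496  0.0972242 ] [1.34331788 0.14701707 0.02222566]
```

```bash
python3 - <<'E'
from h import *
c=eyes.read_camera("scene"); i=c["img"][165:235,265:345]; i=cv2.resize(i,None,fx=8,fy=8,interpolation=cv2.INTER_CUBIC)
i=(255*np.clip(i/255./0.45,0,1)**0.6).astype(np.uint8)
cv2.imwrite("pics/s6.png",i); p=read_state()["tcp_pos"]
print([tuple(((np.array(proj(c,p+[0,0,h]))-[265,165]+.5)*8).round()) for h in (0,.02,.05)])
d=eyes.regions_of(c,"lip_edge")
print(len(d))
E
```

```text
[(np.float64(270.0), np.float64(398.0)), (np.float64(269.0), np.float64(366.0)), (np.float64(267.0), np.float64(318.0))]
1
```

View pics/s6.png

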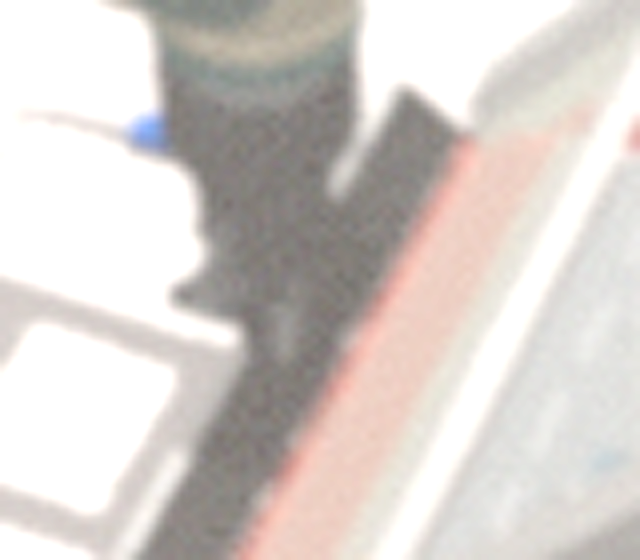

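```bash
python3 - <<'E'
from h import *
c=eyes.read_camera("top"); x0,y0,k=300,160,7
i=cv2.resize(c["img"][y0:y0+80,x0:x0+100],None,fx=k,fy=k,interpolation=cv2.INTER_CUBIC)
i=(255*np.clip(i/255./0.6,0,1)**0.6).astype(np.uint8)
s=read_state();p=s["tcp_pos"];r=R.from_quat(s["ee_rot"]).as_matrix()
def poly(c,i,pts,x0,y0,k,col):
    q=np.array([((np.array(proj(c,P))-[x0,y0]+.5)*k) for P in pts]).astype(int); cv2.polylines(i,[q],True,col,1)
def boxes(c,i,x0,y0,k):
    for h,a,b,col in ((0,.011,.01,(0,255,255)),(.03,.011,.01,(0,255,255)),(.073,.038,.0425,(0,255,0)),(.073,.0425,.038,(255,0,0)),(.15,.038,.0425,(0,255,0))):
        poly(c,i,[p-r[:,2]*h+r[:,0]*a*u+r[:,1]*b*v for u,v in((1,1),(1,-1),(-1,-1),(-1,1))],x0,y0,k,col)
boxes(c,i,x0,y0,k); cv2.imwrite("pics/t7.png",i)
c=eyes.read_camera("scene"); x0,y0,k=250,150,7
i=cv2.resize(c["img"][y0:y0+80,x0:x0+100],None,fx=k,fy=k,interpolation=cv2.INTER_CUBIC)
i=(255*np.clip(i/255./0.45,0,1)**0.6).astype(np.uint8); j=i.copy()
boxes(c,i,x0,y0,k)
m=eyes.regions_of(c,"trim") or eyes.regions_of(c,"lip_edge")
for d in m[:1]:
    print(d["confidence"],d["mask"].sum()); mm=cv2.resize(d["mask"][y0:y0+80,x0:x0+100].astype(np.uint8),None,fx=k,fy=k,interpolation=cv2.INTER_NEAREST)
    cs,_=cv2.findContours(mm,0,2); cv2.drawContours(i,cs,-1,(255,0,255),1)
cv2.imwrite("pics/s7.png",i)
E
```

```text
0.82 2731
```

View pics/t7.png

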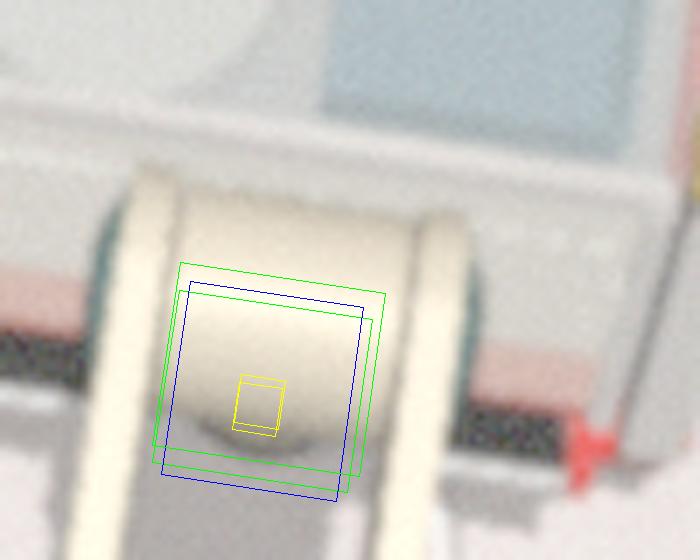

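View pics/s7.png

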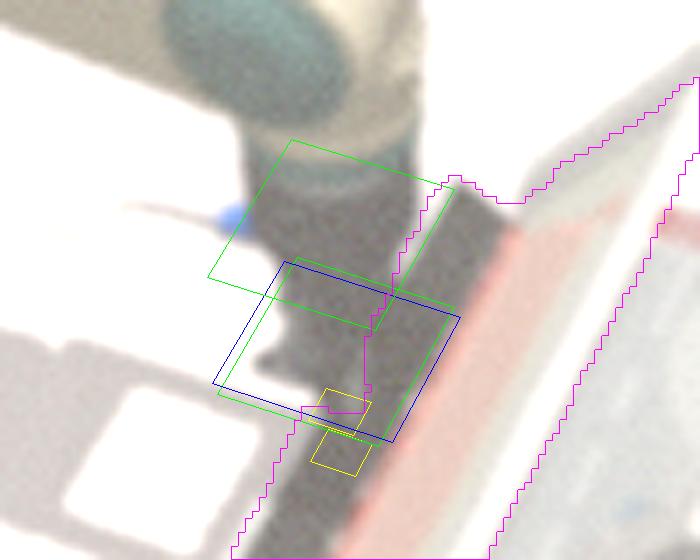

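```bash
python3 - <<'E'
from h import *
c=eyes.read_camera("scene"); a=cv2.imread("pics/scene0.png"); x0,y0,k=95,230,7
i=cv2.resize(a[y0:y0+80,x0:x0+90],None,fx=k,fy=k,interpolation=cv2.INTER_CUBIC)
i=(255*np.clip(i/255./0.45,0,1)**0.6).astype(np.uint8)
p=np.array([.19699,-.48626,.19838]);r=R.from_quat([ 9.81546057e-01,  1.91224301e-01,0,0]).as_matrix()
def poly(pts,col):
    q=np.array([((np.array(proj(c,P))-[x0,y0]+.5)*k) for P in pts]).astype(int); cv2.polylines(i,[q],True,col,1)
for h,a_,b,col in ((.013,.011,.057,(0,255,255)),(0.0,.011,.057,(0,0,255)),(.073,.038,.0425,(0,255,0))):
    poly([p-r[:,2]*h+r[:,0]*a_*u+r[:,1]*b*v for u,v in((1,1),(1,-1),(-1,-1),(-1,1))],col)
cv2.imwrite("pics/z0.png",i)
E
```

```text
(no output)
```

View pics/z0.png

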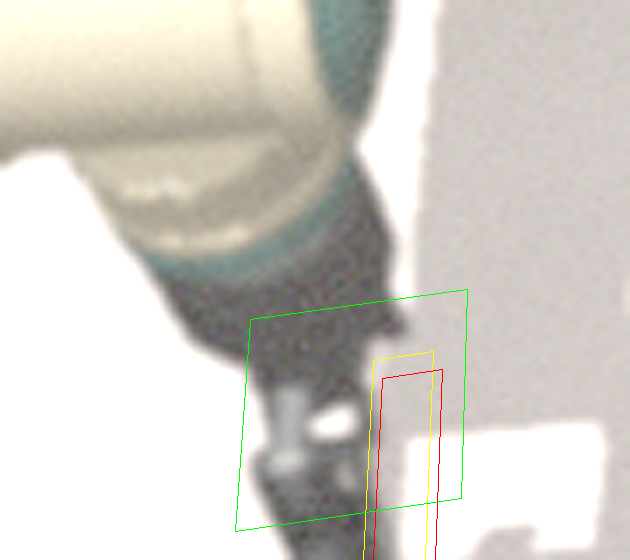

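```bash
python3 - <<'E'
from h import *
c=eyes.read_camera("scene"); a=cv2.imread("pics/scene0.png"); x0,y0,k=95,230,6
i=cv2.resize(a[y0:y0+100,x0:x0+100],None,fx=k,fy=k,interpolation=cv2.INTER_CUBIC)
i=(255*np.clip(i/255./0.45,0,1)**0.6).astype(np.uint8)
p=np.array([.19699,-.48626,.19838]);r=R.from_quat([ 9.81546057e-01,  1.91224301e-01,0,0]).as_matrix()
def poly(pts,col):
    q=np.array([((np.array(proj(c,P))-[x0,y0]+.5)*k) for P in pts]).astype(int); cv2.polylines(i,[q],True,col,1)
poly([p,p-r[:,2]*.3],(0,0,255))
for h,a_,b,col in ((.013,.011,.057,(0,255,255)),(.073,.038,.0425,(0,255,0)),(.15,.038,.0425,(0,255,0))):
    poly([p-r[:,2]*h+r[:,0]*a_*u+r[:,1]*b*v for u,v in((1,1),(1,-1),(-1,-1),(-1,1))],col)
cv2.imwrite("pics/z1.png",i)
E
```

```text
(no output)
```

View pics/z1.png

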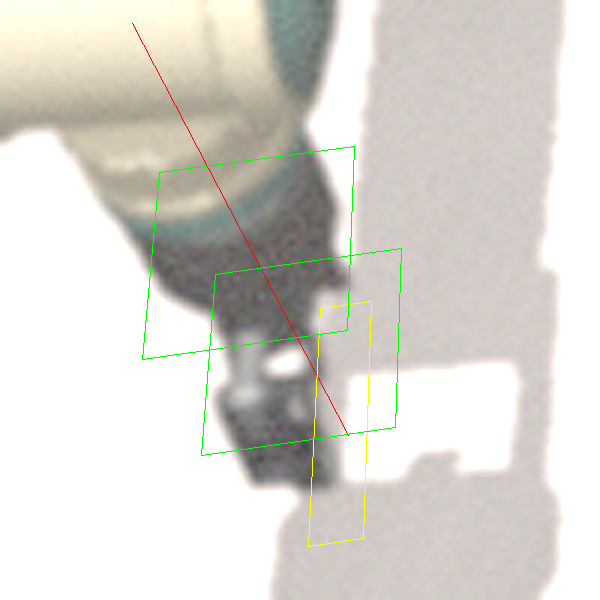

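Black fingers on black trim can't be told apart here, and the fingers seem to end short of where I projected them. I'll draw back and view the shut tips against the plain counter.

```bash
python3 -m handwheel '{"claw":[0,0,0,0,0,0,0,0,0,0],"linear":[[-1.0,0,0],[-1.0,0,0],[-1.0,0,0],[-1.0,0,0],[-1.0,0,0],[-1.0,0,0],[0,0,0],[0,0,0],[0,0,0],[0,0,0]],"spin":[0,0,0,0,0,0,0,0,0,0]}'
python3 - <<'E'
from h import *
s=read_state();p=s["tcp_pos"];r=R.from_quat(s["ee_rot"]).as_matrix()
c=eyes.read_camera("scene"); x0,y0,k=235,150,8
i=cv2.resize(c["img"][y0:y0+75,x0:x0+90],None,fx=k,fy=k,interpolation=cv2.INTER_CUBIC)
i=(255*np.clip(i/255./0.45,0,1)**0.6).astype(np.uint8)
for h in (0,.02,.04,.06):
    q=np.array([((np.array(proj(c,p-r[:,2]*h+r[:,0]*.011*u+r[:,1]*.012*v))-[x0,y0]+.5)*k) for u,v in((1,1),(1,-1),(-1,-1),(-1,1))]).astype(int); cv2.polylines(i,[q],True,(0,0,255),1)
cv2.imwrite("pics/s8.png",i)
E
```

```text
t: 8.68
tcp_pos: [0.4114, -0.0402, 0.0974]
ee_rot: [0.996, -0.086, 0.001, 0.0]
contact_force: [-0.6, -0.4, 0.3]
finger_gap: 0.0002
```

View pics/s8.png

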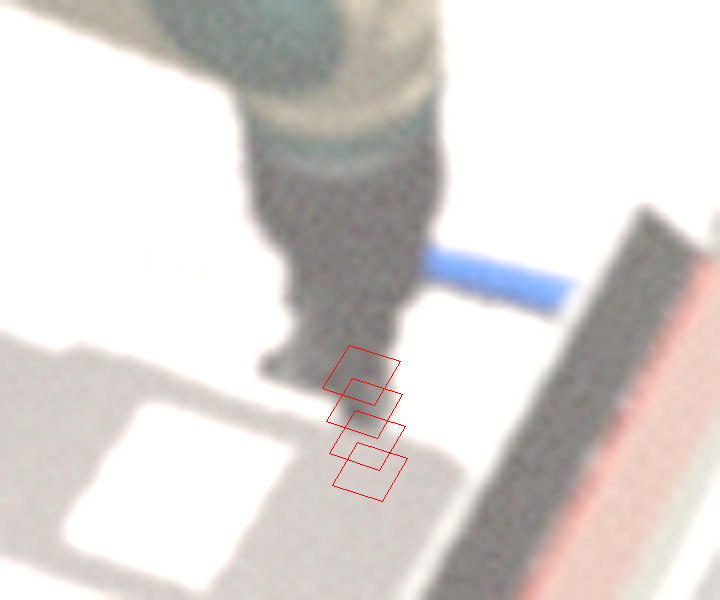

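```bash
python3 - <<'E'
from h import *
s=read_state();print(s)
p=s["tcp_pos"]
for n in ("scene","top"):
    c=eyes.read_camera(n);cv2.imwrite(f"pics/{n}9.png",c["img"]); print(n,[np.round(proj(c,q)) for q in ([0,0,0],p,p+[0,0,.04],[.375,.395,0],[.549,.487,0])])
    for k in("gripper","bowl","tub"):
        try: print(k,[np.round(d["at"],3) for d in eyes.place_of(c,k)][:1])
        except Exception as e: print(k,str(e)[:80])
E
```

```text
{'t': 8.7333, 'qpos': array([-1.86325263e-01, -2.17910249e-01,  1.85963052e+00, -6.07390493e-04,
        1.49788233e+00,  1.55618924e+00]), 'dq': array([-0.0004811 ,  0.00164247,  0.00141062,  0.00122664,  0.00206417,
        0.00038074]), 'effort': array([ 2.64741434e-02, -2.60702759e+01, -3.45929575e+01, -3.13340452e-04,
        1.14096893e-02, -3.14360693e-05]), 'tcp_pos': array([ 0.41140797, -0.04019793,  0.09735985]), 'ee_rot': array([ 9.96317704e-01, -8.57318495e-02,  9.59628657e-04,  4.01181239e-04]), 'contact_force': array([ 0.33029654,  0.69153988, -0.01429394]), 'wrist_torque': array([ 0.02456183,  0.02818746, -0.00416715]), 'finger_gap': -5.46876912584757e-05}
scene [array([172., 197.]), array([281., 208.]), array([280., 201.]), array([302., 138.]), array([350., 128.])]
gripper it knows: band_mid, bottle, bowl, case, jar, lip_edge, mug, pane, pointer, spatu
bowl [array([0.379, 0.396, 0.003])]
tub [array([ 0.55 ,  0.487, -0.   ])]
top [array([324., 366.]), array([334., 237.]), array([334., 236.]), array([204., 252.]), array([178., 202.])]
gripper it knows: band_mid, bottle, bowl, case, jar, lip_edge, mug, pane, pointer, spatu
bowl [array([ 0.374,  0.397, -0.001])]
tub [array([0.547, 0.489, 0.002])]
```

View pics/scene9.png

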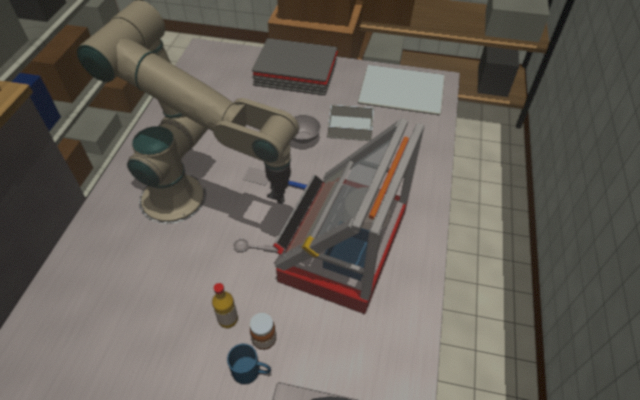

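View pics/top9.png

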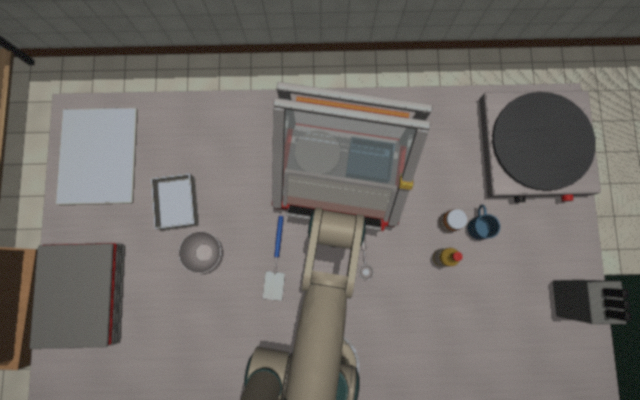

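The base projects correctly at (172,197), so the camera is sound. The visible shut tip ends near (281,203), while the reported TCP projects to (281,208), so the real tip sits roughly 3 cm higher than reported. My approach therefore passed over the lip without touching, and the pointer never moved. I'll go about 3 cm lower and approach again.

```bash
python3 -m handwheel '{"claw":[0,0,0,0,0,0,0,0,0,0],"linear":[[0,0,1.2],[0,0,1.2],[0,0,1.0],[0.6,0,0],[0.6,0,0],[0.6,0,0],[0.4,0,0],[0,0,0],[0,0,0],[0,0,0]],"spin":[0,0,0,0,0,0,0,0,0,0]}'
python3 - <<'E'
from h import *
s=read_state();print(s["tcp_pos"])
c=eyes.read_camera("scene"); x0,y0,k=250,165,8
print(redc(c,0,(265,235,30,25)))
i=cv2.resize(c["img"][y0:y0+75,x0:x0+90],None,fx=k,fy=k,interpolation=cv2.INTER_CUBIC)
i=(255*np.clip(i/255./0.45,0,1)**0.6).astype(np.uint8);cv2.imwrite("pics/s10.png",i)
E
```

```text
t: 9.87
tcp_pos: [0.4375, -0.0448, 0.0643]
ee_rot: [0.996, -0.086, 0.003, 0.001]
contact_force: [0.2, 0.8, 0.1]
finger_gap: -0.0
[ 0.43745874 -0.0447692   0.06432362]
(np.float64(278.7784659361601), np.float64(248.1357789423535))
```

View pics/s10.png

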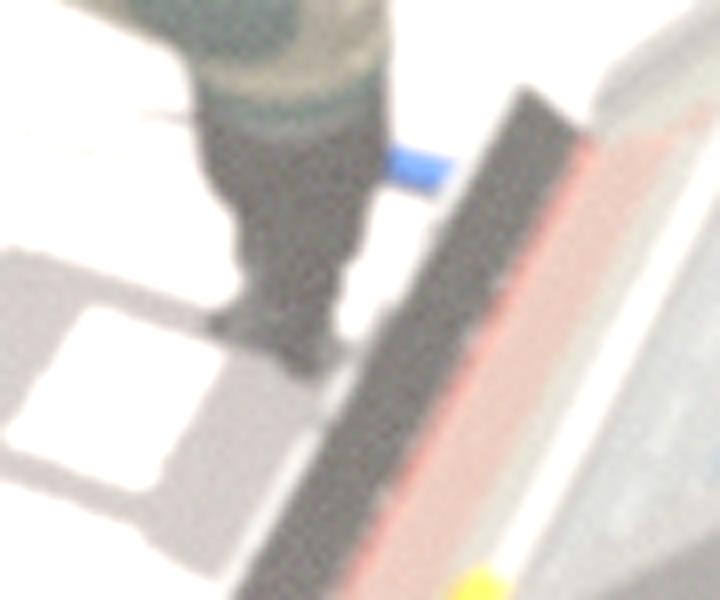

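```bash
python3 -m handwheel '{"claw":[0,0,0,0,0,0,0,0,0,0],"linear":[[0.2,0,0],[0.2,0,0],[0.2,0,0],[0.2,0,0],[0.1,0,0],[0.1,0,0],[0.1,0,0],[0,0,0],[0,0,0],[0,0,0]],"spin":[0,0,0,0,0,0,0,0,0,0]}'
python3 - <<'E'
from h import *
s=read_state();print(s["tcp_pos"],s["contact_force"])
c=eyes.read_camera("scene");print(redc(c,0,(265,235,30,25)))
E
```

```text
t: 10.75
tcp_pos: [0.4422, -0.0456, 0.0649]
ee_rot: [0.996, -0.086, -0.007, 0.0]
contact_force: [-1.6, -0.5, 0.2]
finger_gap: -0.0004
[ 0.44215921 -0.04558795  0.06491921] [-1.62355551 -0.49168181  0.16074703]
(np.float64(278.7665706051873), np.float64(248.10038424591738))
```

Contact: the forward motion is now resisted at TCP x≈0.442, where the lip edge should be. Now pushing along the slope.

```bash
python3 -m handwheel '{"claw":[0,0,0,0,0,0,0,0,0,0],"linear":[[0.2,0,-0.29],[0.34,0,-0.49],[0.34,0,-0.49],[0.34,0,-0.49],[0.34,0,-0.49],[0,0,0],[0,0,0],[0,0,0],[0,0,0],[0,0,0]],"spin":[0,0,0,0,0,0,0,0,0,0]}'
python3 - <<'E'
from h import *
s=read_state();print(s["tcp_pos"],s["contact_force"])
c=eyes.read_camera("scene");print(redc(c,0,(265,225,30,35)))
x0,y0,k=250,165,8
i=cv2.resize(c["img"][y0:y0+75,x0:x0+90],None,fx=k,fy=k,interpolation=cv2.INTER_CUBIC)
i=(255*np.clip(i/255./0.45,0,1)**0.6).astype(np.uint8);cv2.imwrite("pics/s11.png",i)
E
```

```text
t: 11.63
tcp_pos: [0.4579, -0.0484, 0.0883]
ee_rot: [0.996, -0.086, -0.009, -0.0]
contact_force: [-3.3, 0.2, -0.2]
finger_gap: 0.0002
[ 0.45788965 -0.04837851  0.08825207] [-3.25158697  0.20054022 -0.17862953]
(np.float64(283.51348999129675), np.float64(245.75369886858138))
```

View pics/s11.png

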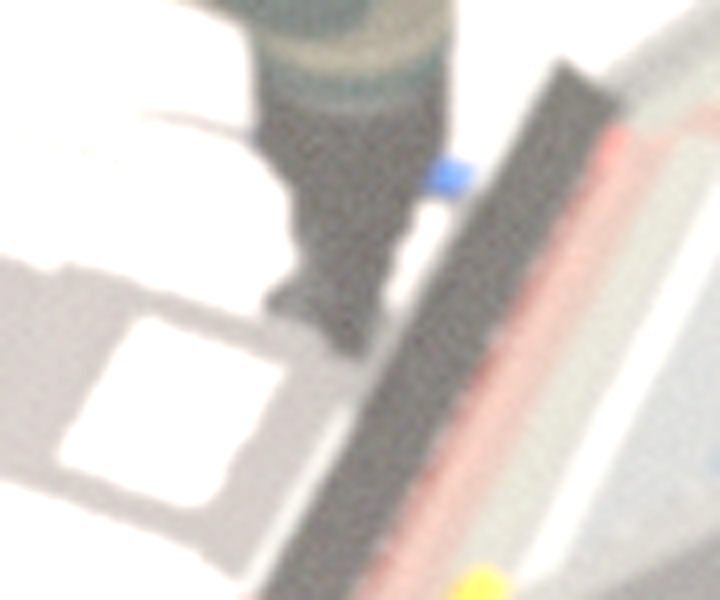

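```bash
python3 -m handwheel '{"claw":[0,0,0,0,0,0,0,0,0,0],"linear":[[0.3,0,-0.4],[0.45,0,-0.62],[0.45,0,-0.62],[0.45,0,-0.62],[0.45,0,-0.62],[0.45,0,-0.62],[0.45,0,-0.62],[0.45,0,-0.62],[0.3,0,-0.4],[0,0,0]],"spin":[0,0,0,0,0,0,0,0,0,0]}'
python3 - <<'E'
from h import *
s=read_state();print(s["tcp_pos"],s["contact_force"])
c=eyes.read_camera("scene")
for k in ("pointer","band_mid","lip_edge"):
    d=eyes.place_of(c,k); print(k,[(np.round(x["at"],4),x["confidence"]) for x in d[:1]])
x0,y0,k=250,145,7
i=cv2.resize(c["img"][y0:y0+80,x0:x0+110],None,fx=k,fy=k,interpolation=cv2.INTER_CUBIC)
i=(255*np.clip(i/255./0.45,0,1)**0.6).astype(np.uint8);cv2.imwrite("pics/s12.png",i)
E
```

```text
t: 12.52
tcp_pos: [0.4939, -0.0549, 0.1416]
ee_rot: [0.996, -0.086, -0.016, -0.0]
contact_force: [-3.5, 0.9, 0.6]
finger_gap: -0.0
[ 0.49391616 -0.05491139  0.14164755] [-3.51911419  0.868913    0.60080073]
pointer [(array([ 0.5036, -0.223 ,  0.1802]), 0.95)]
band_mid [(array([ 0.5461, -0.2297,  0.2432]), 0.48)]
lip_edge [(array([ 0.5093, -0.0506,  0.192 ]), 0.92)]
```

View pics/s12.png

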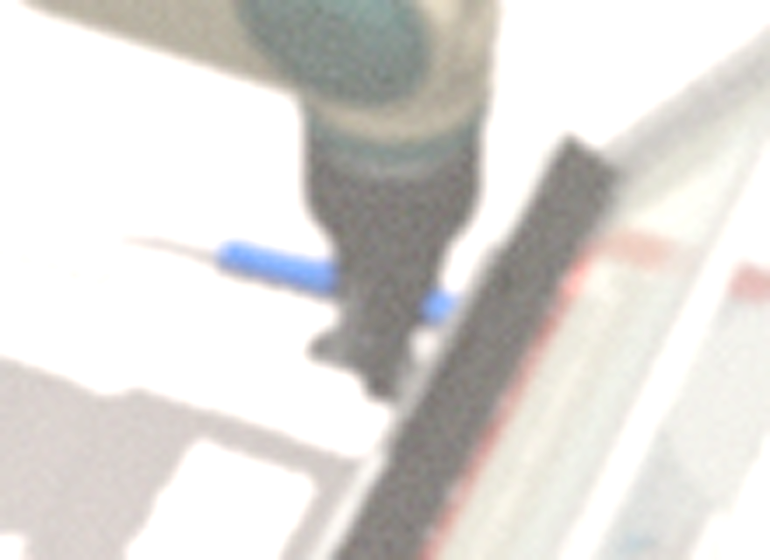

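```bash
python3 -m handwheel '{"claw":[0,0,0,0,0,0,0,0,0,0],"linear":[[0.3,0,-0.4],[0.44,0,-0.6],[0.44,0,-0.6],[0.44,0,-0.6],[0.44,0,-0.6],[0.44,0,-0.6],[0.44,0,-0.6],[0.4,0,-0.5],[0.2,0,-0.25],[0,0,0]],"spin":[0,0,0,0,0,0,0,0,0,0]}'
python3 - <<'E'
from h import *
s=read_state();print(s["tcp_pos"],s["contact_force"])
U=np.array([.574*.984,-.574*.178,.819])
for n in("scene","top","scene","top"):
    c=eyes.read_camera(n); P={}
    for k in ("pointer","band_mid"):
        d=eyes.place_of(c,k)
        if d: P[k]=np.array(d[0]["at"]); print(n,k,P[k].round(4),d[0]["confidence"])
    if len(P)==2: print("remaining",U@(P["band_mid"]-P["pointer"]))
    cv2.imwrite(f"pics/{n}13.png",c["img"])
    x0,y0=(285,205) if n=="scene" else (380,165)
    cv2.imwrite(f"pics/{n}13c.png",cv2.resize(c["img"][y0:y0+45,x0:x0+55],None,fx=12,fy=12,interpolation=cv2.INTER_CUBIC))
E
```

```text
t: 13.55
tcp_pos: [0.524, -0.0603, 0.1866]
ee_rot: [0.996, -0.086, -0.029, -0.001]
contact_force: [-3.0, 0.0, -0.4]
finger_gap: -0.0001
[ 0.52395699 -0.06029602  0.18663564] [-3.00807441  0.04847954 -0.38618801]
scene pointer [ 0.535  -0.2298  0.2227] 0.87
scene band_mid [0.3521 0.1479 0.0014] 0.6
remaining -0.3231399108
top pointer [ 0.5341 -0.23    0.2234] 0.61
top band_mid [ 0.5548 -0.23    0.2476] 0.66
remaining 0.031511491199999964
scene pointer [ 0.5328 -0.2272  0.2257] 0.8
scene band_mid [ 0.5487 -0.2286  0.243 ] 0.57
remaining 0.023292315199999934
top pointer [ 0.5324 -0.2308  0.2273] 0.62
```

View pics/scene13c.png

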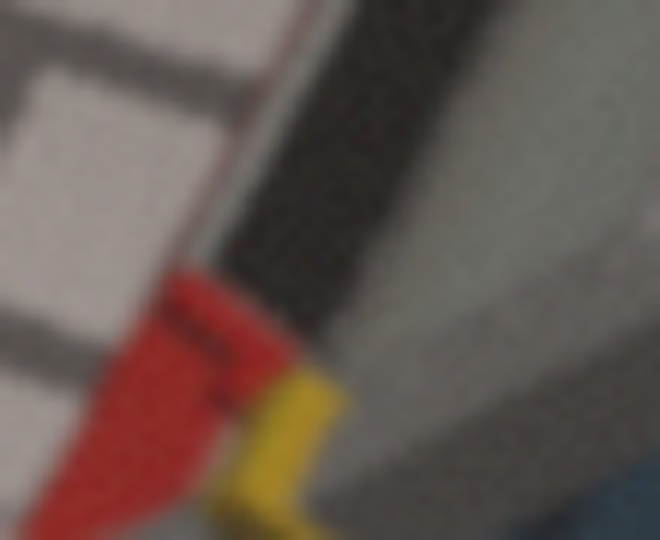

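View pics/top13c.png

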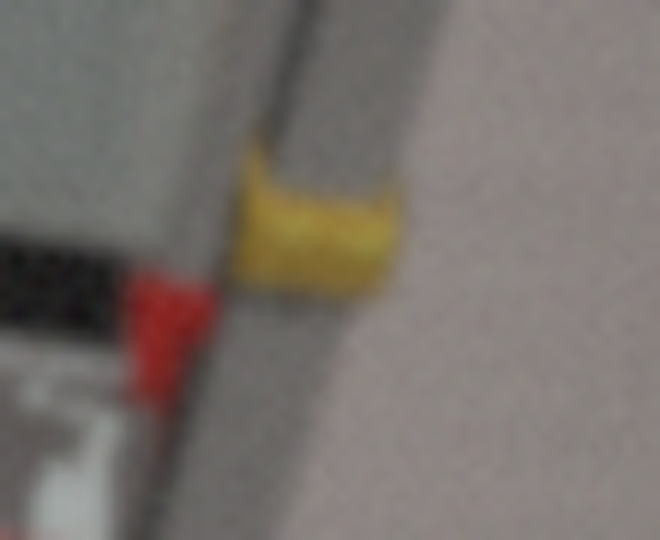

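```bash
cat >> h.py <<'E'
from scipy.optimize import least_squares
yaw=np.deg2rad(-10.2);a_=np.deg2rad(35);Yw=R.from_euler('z',yaw).as_matrix()
LX=Yw@[np.cos(a_),0,-np.sin(a_)];LZ=Yw@[np.sin(a_),0,np.cos(a_)];LY=Yw@[0,1,0]
E
python3 - <<'E'
from h import *
import pickle
obs=[]
for n in("scene","top")*4:
    c=eyes.read_camera(n); d={q:c[q] for q in("fx","fy","cx","cy","position","attitude")}
    for k in ("pointer","band_mid"):
        for x in eyes.place_of(c,k)[:1]:
            if np.linalg.norm(np.array(x["at"])-[.54,-.23,.235])<.05: obs.append((n,k,d,np.array(x["at"]))); print(n,k,np.round(x["at"],4),np.round(proj(c,x["at"]),2))
pickle.dump(obs,open("obs.pkl","wb"))
T={}
for k in("pointer","band_mid"):
    O=[o for o in obs if o[1]==k]
    f=lambda p:np.concatenate([np.array(proj(o[2],p))-proj(o[2],o[3]) for o in O])
    r=least_squares(f,[.54,-.23,.235]); T[k]=r.x; print(k,r.x.round(4),"rms px",np.sqrt(np.mean(r.fun**2)))
d=T["band_mid"]-T["pointer"]; print("local diff x,y,z",LX@d,LY@d,LZ@d)
E
```

```text
scene band_mid [ 0.5467 -0.2305  0.2417] [307.91 237.04]
top pointer [ 0.531  -0.2262  0.2233] [396.97 191.94]
top band_mid [ 0.553  -0.2317  0.2467] [399.87 183.04]
scene pointer [ 0.5356 -0.2298  0.2259] [304.09 239.47]
scene band_mid [ 0.5473 -0.2275  0.2478] [308.35 234.89]
top pointer [ 0.5319 -0.2284  0.2234] [397.71 191.62]
top band_mid [ 0.552  -0.2327  0.2492] [400.39 183.21]
scene pointer [ 0.5313 -0.2275  0.2233] [302.78 239.07]
scene band_mid [ 0.5448 -0.23    0.2423] [307.27 236.64]
top pointer [ 0.5289 -0.2293  0.2243] [398.12 192.57]
top band_mid [ 0.5559 -0.2319  0.2489] [400.03 181.91]
scene pointer [ 0.5341 -0.2303  0.224 ] [303.53 239.91]
scene band_mid [ 0.5464 -0.2284  0.2453] [307.96 235.63]
pointer [ 0.5321 -0.2279  0.2217] rms px 0.5379479785502822
band_mid [ 0.5497 -0.2328  0.2512] rms px 0.9461007891317478
local diff x,y,z -0.0020470403324328954 -0.0017803047169784065 0.03450804403320732
```

```bash
cat > ov.py <<'E'
from h import *
import pickle,sys
obs=pickle.load(open("obs.pkl","rb")); cams={o[0]:o[2] for o in obs}
def ov(B,P,tag,src="13"):
    out=[]
    for n,(x0,y0) in {"scene":(285,205),"top":(380,165)}.items():
        im=cv2.imread(f"pics/{n}{src}.png")[y0:y0+45,x0:x0+33]; i=cv2.resize(im,None,fx=12,fy=12,interpolation=cv2.INTER_CUBIC)
        def q(p): return ((np.array(proj(cams[n],p))-[x0,y0]+.5)*12).astype(int)
        cv2.polylines(i,[np.array([q(B+LZ*a+LY*b) for a,b in((-.01,0),(.01,0),(.01,-.038),(-.01,-.038))])],True,(255,255,0),1)
        cv2.circle(i,tuple(map(int,q(P))),4,(255,255,255),1); cv2.line(i,tuple(map(int,q(P-LY*.0))),tuple(map(int,q(P+LY*.02))),(255,0,255),1)
        out.append(i)
    cv2.imwrite(f"pics/ov{tag}.png",np.hstack(out))
E
python3 - <<'E'
from ov import *
ov(np.array([.5497,-.2328,.2512]),np.array([.5321,-.2279,.2217]),"A")
for n in cams:
    B=np.array([.5497,-.2328,.2512]);print(n,[np.round((np.array(proj(cams[n],B+.01*v))-proj(cams[n],B))*12) for v in(LX,LY,LZ)])
E
```

```text
scene [array([34., 26.]), array([ 17., -33.]), array([ 23., -13.])]
top [array([  0., -29.]), array([-41.,  -6.]), array([  9., -30.])]
```

View pics/ovA.png

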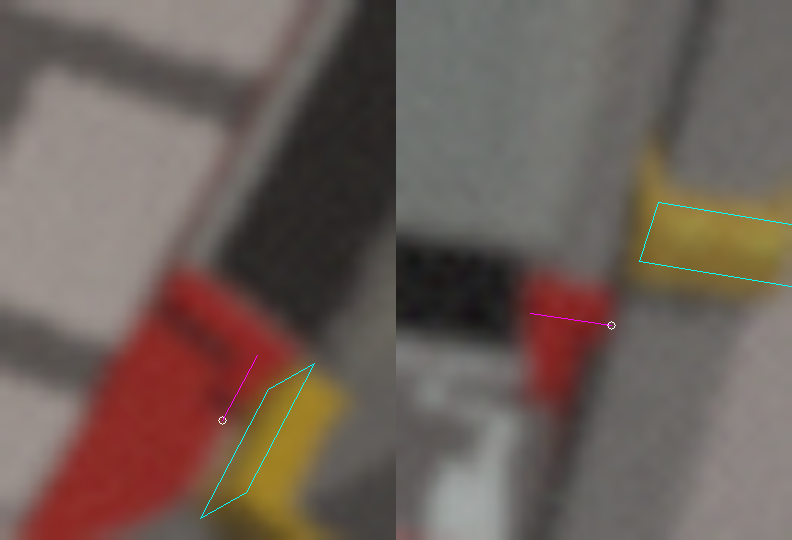

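The views disagree on the remaining travel (about 20–36 mm). I'll push roughly 15 mm more and measure again close up.

```bash
python3 -m handwheel '{"claw":[0,0,0,0,0,0,0,0,0,0],"linear":[[0.3,0,-0.4],[0.35,0,-0.48],[0.25,0,-0.35],[0,0,0],[0,0,0],[0,0,0],[0,0,0],[0,0,0],[0,0,0],[0,0,0]],"spin":[0,0,0,0,0,0,0,0,0,0]}'
python3 - <<'E'
from h import *
s=read_state();print(s["tcp_pos"],s["contact_force"])
out=[]
for n,(x0,y0) in {"scene":(285,205),"top":(380,165)}.items():
    c=eyes.read_camera(n);cv2.imwrite(f"pics/{n}14.png",c["img"])
    out.append(cv2.resize(c["img"][y0:y0+45,x0:x0+33],None,fx=12,fy=12,interpolation=cv2.INTER_CUBIC))
    for k in("pointer","band_mid"):
        d=eyes.place_of(c,k)
        if d: print(n,k,np.round(d[0]["at"],4),np.round(proj(c,d[0]["at"]),2))
i=np.hstack(out);cv2.imwrite("pics/n14.png",(255*np.clip(i/255./.7,0,1)**.7).astype(np.uint8))
E
```

```text
t: 16.18
tcp_pos: [0.5308, -0.0615, 0.1969]
ee_rot: [0.996, -0.086, -0.034, -0.001]
contact_force: [-2.2, -0.0, 1.2]
finger_gap: 0.0001
[ 0.53076524 -0.06153513  0.19691443] [-2.17674171 -0.00604445  1.17943022]
scene pointer [ 0.5408 -0.2313  0.2366] [305.75 237.98]
scene band_mid [ 0.5485 -0.2305  0.2435] [308.55 236.77]
top pointer [ 0.5388 -0.231   0.2351] [399.17 188.59]
top band_mid [ 0.5532 -0.2316  0.2473] [399.87 182.94]
```

View pics/n14.png

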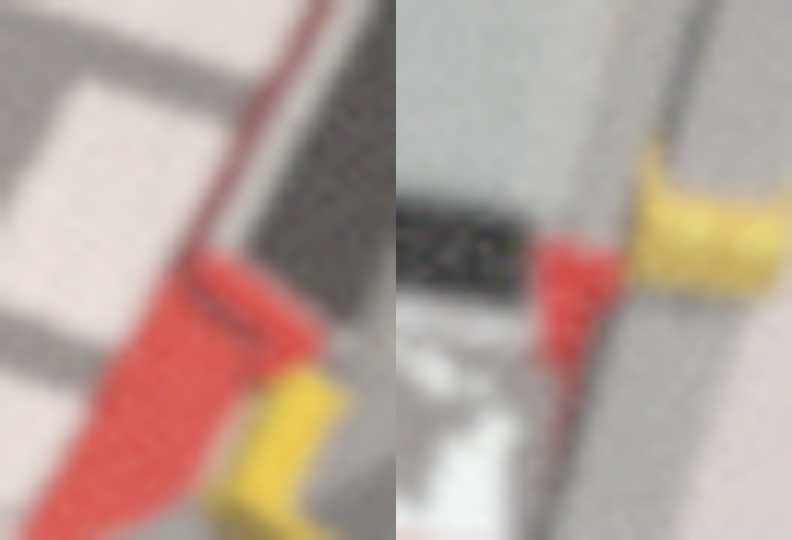

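```bash
cat > fit.py <<'E'
from ov import *
from scipy.optimize import minimize
import sys
SS=8
W={"scene":(280,195,60,60),"top":(375,155,50,50)}
def rast(n,polys,off):
    x0,y0,w,h=W[n]; m=np.zeros((h*SS,w*SS),np.uint8)
    for p in polys:
        q=np.array([(np.array(proj(cams[n],v))+off-[x0,y0]+.5)*SS-.5 for v in p]); cv2.fillPoly(m,[np.round(q*16).astype(np.int32)],255,shift=4)
    m=cv2.GaussianBlur(m.astype(np.float32)/255,(0,0),SS*.7); return cv2.resize(m,(w,h),interpolation=cv2.INTER_AREA)
def masks(src):
    o={}
    for n,(x0,y0,w,h) in W.items():
        im=cv2.imread(f"pics/{n}{src}.png")[y0:y0+h,x0:x0+w].astype(float)
        Y=np.clip((np.minimum(im[...,1],im[...,2])-im[...,0]-15)/60,0,1)
        D=np.clip((75-im.max(2))/35,0,1)
        o[n]=(Y,D)
    return o
def pt(L,x,y,z): return L+x*LX+y*LY+z*LZ
def quad(L,a): return [pt(L,*v) for v in a]
def trim(L): return [quad(L,[(.004,-.148,.014),(.038,-.148,.014),(.038,0.05,.014),(.004,.05,.014)]),quad(L,[(.004,-.148,.014),(.004,-.148,.010),(.004,.05,.010),(.004,.05,.014)])]
def band(L,xf,yi,zc,t,dp):
    a,b=zc-.01,zc+.01; yo=yi-.038
    return [quad(L,[(xf,yi,a),(xf,yi,b),(xf,yo,b),(xf,yo,a)]),
            quad(L,[(xf,yi,b),(xf,yo,b),(xf+t,yo,b),(xf+t,yi,b)]),
            quad(L,[(xf,yi,b),(xf+dp,yi,b),(xf+dp,yi-t,b),(xf,yi-t,b)]),
            quad(L,[(xf,yo,b),(xf+dp,yo,b),(xf+dp,yo+t,b),(xf,yo+t,b)]),
            quad(L,[(xf,yo,a),(xf,yo,b),(xf+dp,yo,b),(xf+dp,yo,a)])]
E
python3 - <<'E'
from fit import *
M=masks("14")
# lip origin from network at travel 0 + travel along slope
L0=np.array([.4585,-.0395,.1160])+LZ*(.029+.0645+.0545+.0125-.001)
s=None
offs={}
for n in W:
    D=M[n][1].copy(); x0,y0,w,h=W[n]
    # only area near right end of trim
    c=np.array(proj(cams[n],pt(L0,.02,-.148,.014)))-[x0,y0]
    yy,xx=np.mgrid[:h,:w]; reg=(np.hypot(xx-c[0],yy-c[1])<13)
    f=lambda o:(((rast(n,trim(L0),o)-D)**2)[reg]).sum()
    best=min((minimize(f,[a,b],method="Nelder-Mead",options=dict(initial_simplex=[[a,b],[a+1,b],[a,b+1]])) for a in(-3,0,3) for b in(-3,0,3)),key=lambda r:r.fun)
    offs[n]=best.x; print(n,best.x,best.fun)
for e in [None]:
    def g(p):
        xf,yi,zc,t,dp=p/1000
        if t<.001 or t>.01: return 1e3
        return sum(((rast(n,band(L0,xf,yi,zc,t,dp),offs[n])-M[n][0])**2).sum() for n in W)
    for z0 in(5,15,25):
        r=minimize(g,[34,-171,z0,4,35],method="Nelder-Mead",options=dict(initial_simplex=np.array([[34,-171,z0,4,35]]+[list(np.array([34,-171,z0,4,35.])+np.eye(5)[i]*[4,3,5,2,10][i]) for i in range(5)]),maxiter=600))
        print(r.x.round(2),r.fun)
    # per-camera with xf fixed
    for n in W:
      for xf in(30,34,38):
        h_=lambda p:((rast(n,band(L0,xf/1000,p[0]/1000,p[1]/1000,.004,.036),offs[n])-M[n][0])**2).sum()
        q=minimize(h_,[-171,15],method="Nelder-Mead",options=dict(initial_simplex=[[-171,15],[-168,15],[-171,20]])); print(n,xf,q.x.round(2),round(q.fun,2))
np.save("offs.npy",np.array([offs["scene"],offs["top"]]))
E
```

```text
scene [-0.31124878 -0.68911743] 9.836886244585312
top [-1.37463379  0.4050293 ] 9.635688990607154
[  27.9  -172.9    21.81    2.51   22.03] 34.13649504373515
[ 2.8140e+01 -1.7454e+02  1.7560e+01  8.8600e+00  6.0000e-02] 24.403896017070984
[  29.03 -171.6    21.85    1.28   60.15] 42.60017264249603
scene 30 [-170.69   18.42] 26.08
scene 34 [-163.34    6.51] 25.1
scene 38 [-154.4    -6.88] 24.71
top 30 [-174.95   17.12] 10.96
top 34 [-175.82   13.2 ] 10.91
top 38 [-176.6    9.6] 9.96
```

```bash
python3 -m handwheel '{"claw":[0,0,0,0,0,0,0,0,0,0],"linear":[[0.25,0,-0.3],[0.25,0,-0.3],[0.12,0,-0.16],[0,0,0],[0,0,0],[0,0,0],[0,0,0],[0,0,0],[0,0,0],[0,0,0]],"spin":[0,0,0,0,0,0,0,0,0,0]}'
cat > meas.py <<'E'
from h import *
def meas(N,tag):
    A={}
    for j in range(N):
        for n in("scene","top"):
            c=eyes.read_camera(n); 
            if j==0: cv2.imwrite(f"pics/{n}{tag}.png",c["img"])
            for k in("pointer","band_mid"):
                d=eyes.place_of(c,k)
                if d and np.linalg.norm(np.array(d[0]["at"])-[.545,-.23,.24])<.05: A.setdefault((n,k),[]).append(np.array(d[0]["at"]))
    for k in A: print(k,len(A[k]),np.mean(A[k],0).round(4),np.std(A[k],0).round(4))
    for n in("scene","top"):
        d=np.mean(A[n,"band_mid"],0)-np.mean(A[n,"pointer"],0); print(n,"diff xyz local mm",(1000*np.array([LX@d,LY@d,LZ@d])).round(1))
    return A
E
python3 - <<'E'
from meas import *
s=read_state();print(s["tcp_pos"],s["contact_force"])
meas(5,"15")
out=[]
for n,(x0,y0) in {"scene":(285,205),"top":(380,165)}.items():
    i=cv2.imread(f"pics/{n}15.png");out.append(cv2.resize(i[y0:y0+45,x0:x0+33],None,fx=12,fy=12,interpolation=cv2.INTER_CUBIC))
i=np.hstack(out);cv2.imwrite("pics/n15.png",(255*np.clip(i/255./.7,0,1)**.7).astype(np.uint8))
print(read_state()["t"])
E
```

```text
t: 17.32
tcp_pos: [0.5348, -0.0623, 0.2035]
ee_rot: [0.996, -0.086, -0.039, -0.001]
contact_force: [-3.6, 0.7, 1.0]
finger_gap: -0.0001
[ 0.53480209 -0.06229213  0.20351157] [-3.61017107  0.68689253  0.99477067]
('scene', 'pointer') 5 [ 0.5472 -0.2313  0.2422] [0.0016 0.0008 0.0016]
('scene', 'band_mid') 5 [ 0.547  -0.2293  0.2439] [0.0014 0.0005 0.0009]
('top', 'pointer') 5 [ 0.5441 -0.2291  0.2425] [0.0019 0.0009 0.0015]
('top', 'band_mid') 5 [ 0.5537 -0.2303  0.2479] [0.0012 0.0015 0.0018]
scene diff xyz local mm [-1.4  1.9  1.1]
top diff xyz local mm [ 4.8  0.5 10. ]
18.8167
```

View pics/n15.png

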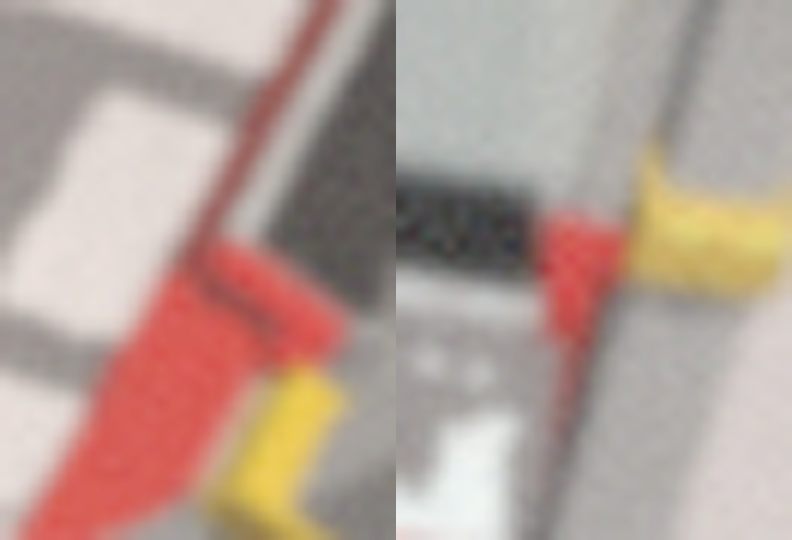

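```bash
cat > fit2.py <<'E'
from fit import *
def run(src,trav,ydisp):
    M=masks(src); L0=np.array([.4585,-.0395,.1160])+LZ*trav; offs={}
    for n in W:
        D=M[n][1]; x0,y0,w,h=W[n]
        c=np.array(proj(cams[n],pt(L0,.02,-.148,.014)))-[x0,y0]; yy,xx=np.mgrid[:h,:w]; reg=(np.hypot(xx-c[0],yy-c[1])<13)
        f=lambda o:(((rast(n,trim(L0),o)-D)**2)[reg]).sum()
        offs[n]=min((minimize(f,[a,b],method="Nelder-Mead",options=dict(initial_simplex=[[a,b],[a+1,b],[a,b+1]])) for a in(-3,0,3) for b in(-3,0,3)),key=lambda r:r.fun).x
    print(src,offs)
    for yi in (-171,-173,-175):
        # scene: exclude the long leg: weight region around the front face only
        def g(p,show=False):
            tot=0
            for n in W:
                x0,y0,w,h=W[n]; c=np.array(proj(cams[n],pt(L0,p[0]/1000,yi/1000-.012,p[1]/1000)))+offs[n]-[x0,y0]
                yy,xx=np.mgrid[:h,:w]; r=np.hypot(xx-c[0],yy-c[1])<(9 if n=="scene" else 12)
                tot+=(((rast(n,band(L0,p[0]/1000,yi/1000,p[1]/1000,.004,.038),offs[n])-M[n][0])**2)[r]).sum()
            return tot
        r=minimize(g,[32,12],method="Nelder-Mead",options=dict(initial_simplex=[[32,12],[27,12],[32,18]])); print("yi",yi,"xf,zc",r.x.round(2),round(r.fun,2),"rem",round(r.x[1]-5,1))
    return M,L0,offs,r.x
E
python3 - <<'E'
from fit2 import *
for src,t in(("13",.147),("14",.1592),("15",.1672)):
    M,L0,offs,p=run(src,t,0)
out=[]
for n,(x0,y0,w,h) in W.items():
    im=cv2.imread(f"pics/{n}15.png")[y0:y0+h,x0:x0+w]; i=cv2.resize(im,(400,400),interpolation=cv2.INTER_CUBIC);k=400/w
    i=(255*np.clip(i/255./.7,0,1)**.7).astype(np.uint8)
    for P,col in((band(L0,p[0]/1000,-.175,p[1]/1000,.004,.038),(255,0,0)),(trim(L0)[:1],(0,255,0))):
        for q in P: cv2.polylines(i,[np.array([((np.array(proj(cams[n],v))+offs[n]-[x0,y0]+.5)*k) for v in q]).astype(int)],True,col,1)
    q=(np.array(proj(cams[n],pt(L0,.025,-.173,.005)))+offs[n]-[x0,y0]+.5)*k; cv2.circle(i,tuple(map(int,q)),4,(255,255,255),1)
    out.append(i)
cv2.imwrite("pics/f15.png",np.hstack(out))
E
```

```text
13 {'scene': array([-0.42956543, -0.90374756]), 'top': array([-1.24414062,  0.61376953])}
yi -171 xf,zc [30.12 31.13] 26.92 rem 26.1
yi -173 xf,zc [29.61 30.71] 22.48 rem 25.7
yi -175 xf,zc [29.07 32.42] 22.62 rem 27.4
14 {'scene': array([-0.2578125 , -0.72265625]), 'top': array([-1.21282959,  0.21203613])}
yi -171 xf,zc [29.04 18.42] 27.31 rem 13.4
yi -173 xf,zc [29.02 17.6 ] 23.47 rem 12.6
yi -175 xf,zc [28.18 19.81] 24.24 rem 14.8
15 {'scene': array([-0.30844116, -0.83190918]), 'top': array([-1.18539429,  0.41387939])}
yi -171 xf,zc [29.91  9.98] 26.02 rem 5.0
yi -173 xf,zc [29.08 10.95] 22.73 rem 5.9
yi -175 xf,zc [28.3  11.86] 23.95 rem 6.9
```

View pics/f15.png

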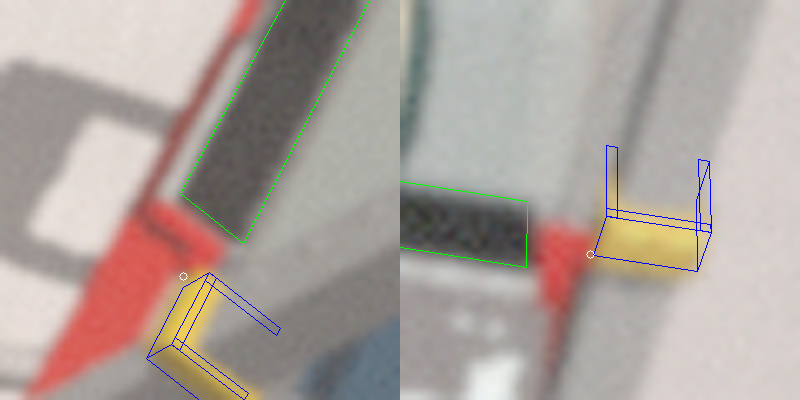

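Model fits of the band against the trim, from both views, give 5–6 mm left. The network averages (1 and 10 mm) have a mean of 5.5. Pushing the last bit.

```bash
python3 -m handwheel '{"claw":[0,0,0,0,0,0,0,0,0,0],"linear":[[0.2,0,-0.25],[0.23,0,-0.3],[0,0,0],[0,0,0],[0,0,0],[0,0,0],[0,0,0],[0,0,0],[0,0,0],[0,0,0]],"spin":[0,0,0,0,0,0,0,0,0,0]}'
python3 - <<'E'
from meas import *
s=read_state();print(s["tcp_pos"],s["contact_force"])
meas(5,"16");print(read_state()["t"])
from fit2 import *
for t in(.1672,.1727):run("16",t,0)
E
```

```text
t: 19.65
tcp_pos: [0.5379, -0.0629, 0.2084]
ee_rot: [0.995, -0.086, -0.042, -0.001]
contact_force: [-3.6, 1.1, 1.2]
finger_gap: 0.0004
[ 0.53787264 -0.06285415  0.2083974 ] [-3.5685332   1.0548386   1.23749833]
('scene', 'pointer') 4 [ 0.5511 -0.2324  0.2462] [0.0016 0.0015 0.0014]
('scene', 'band_mid') 5 [ 0.5464 -0.2292  0.2436] [0.0013 0.0006 0.0017]
('top', 'pointer') 5 [ 0.5459 -0.2302  0.2479] [0.0011 0.0013 0.0007]
('top', 'band_mid') 3 [ 0.5539 -0.2304  0.2477] [0.0003 0.0014 0.0013]
scene diff xyz local mm [-2.8  2.4 -5. ]
top diff xyz local mm [6.5 1.2 4.4]
21.15
16 {'scene': array([ 0.95547485, -1.33172607]), 'top': array([-1.13693237, -1.21032715])}
yi -171 xf,zc [28.41  4.41] 29.8 rem -0.6
yi -173 xf,zc [27.91  5.48] 24.01 rem 0.5
yi -175 xf,zc [28.06  6.3 ] 22.74 rem 1.3
16 {'scene': array([-0.23227692, -0.70964813]), 'top': array([-1.54406738,  0.27456665])}
yi -171 xf,zc [28.82  5.67] 29.54 rem 0.7
yi -173 xf,zc [28.86  5.26] 23.61 rem 0.3
yi -175 xf,zc [28.27  6.59] 23.2 rem 1.6
```

Both measures now put the pointer level (fit +0.3 mm, network mean −0.3 mm). Drawing straight back, adding a little tool z to cancel the tool's 5° tilt.

```bash
python3 -m handwheel '{"claw":[0,0,0,0,0,0,0,0,0,0],"linear":[[-0.3,0,0.03],[-0.5,0,0.05],[-1.0,0,0.1],[-1.5,0,0.15],[-1.5,0,0.15],[-1.5,0,0.15],[-1.5,0,0.15],[-1.0,0,0.1],[0,0,0],[0,0,0]],"spin":[0,0,0,0,0,0,0,0,0,0]}'
python3 - <<'E'
from meas import *
s=read_state();print(s["tcp_pos"],s["contact_force"])
meas(4,"17");print(read_state()["t"])
from fit2 import *
run("17",.1727,0)
c=cv2.imread("pics/scene17.png");cv2.imwrite("pics/fin.png",cv2.resize(c[120:280,220:420],None,fx=3.5,fy=3.5,interpolation=cv2.INTER_CUBIC))
E
```

```text
t: 21.98
tcp_pos: [0.4477, -0.0472, 0.2053]
ee_rot: [0.996, -0.086, -0.037, -0.001]
contact_force: [-0.1, -0.5, 0.2]
finger_gap: -0.0001
[ 0.44769966 -0.04719664  0.20534015] [-0.1280743  -0.47759143  0.20567345]
('scene', 'pointer') 4 [ 0.5508 -0.232   0.2484] [0.002  0.0011 0.001 ]
('scene', 'band_mid') 4 [ 0.5476 -0.2298  0.2434] [0.002  0.0007 0.0012]
('top', 'pointer') 4 [ 0.5458 -0.2306  0.2478] [0.0013 0.0007 0.0012]
('top', 'band_mid') 3 [ 0.552  -0.231   0.2488] [0.0011 0.0013 0.0006]
scene diff xyz local mm [-0.   1.6 -6.1]
top diff xyz local mm [4.5 0.7 4.4]
23.1833
17 {'scene': array([-0.11706543, -0.71820068]), 'top': array([-1.41478062,  0.27569151])}
yi -171 xf,zc [28.96  4.87] 27.44 rem -0.1
yi -173 xf,zc [28.05  5.63] 23.39 rem 0.6
yi -175 xf,zc [28.14  6.39] 22.63 rem 1.4
```

View pics/fin.png

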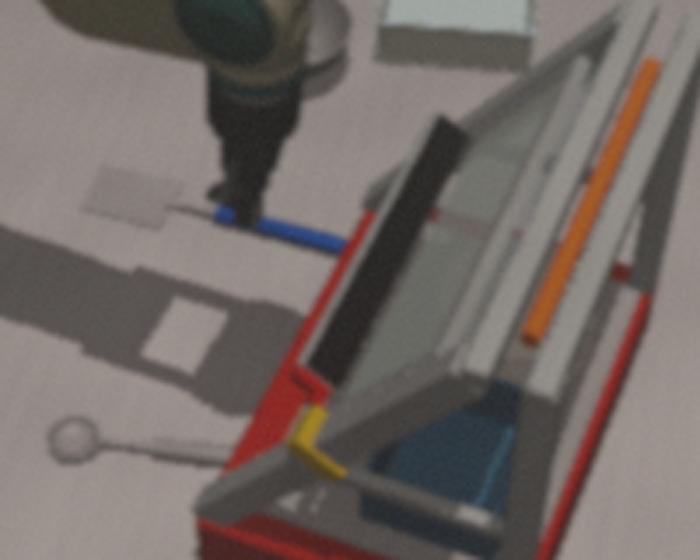

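The picture shows the fingers clear of the lip, the window standing where I left it with its pointer beside the yellow band (~(315,400)), and the objects in view undisturbed. The fit gives +0.6 mm and the network mean about −1 mm, so I'm handing in.

```bash
python3 -c "
from plant import job
print(job.close_job())"
```

```text
the job is handed in; nothing more can be done
None
```

The window is up with its red pointer level with the yellow band to within my measurements. The fingers are drawn back about 9 cm and touching nothing, and I handed the job in at about 23 s.

**How it was pushed:** I used the shut fingers against the lower front edge of the lip, moving up the slope. The tool can't be tilted on purpose, so the fingers pointed down. They met the lip's front edge rather than lying flat under it. The contact force read at most about 4 N at the end of each move.

**First approach missed:** The fingertips sat roughly 3 cm higher than the reported tool position suggested. The first approach therefore passed over the lip and its rubber trim without any contact showing. The pointer did not move and the force reading stayed at noise level. I backed off, went lower and made proper contact.

**Last checks after drawing clear:**
- **Both cameras together:** a model fit of the band against the window put the pointer about 0.6 mm short, with a range of −0.1 to +1.4 mm.
- **Each camera alone:** the networks disagreed. The scene view said 6 mm too high and the top view said 4 mm too low, for a mean of about 1 mm too high. I trusted the combined fit, so a few millimetres of error remains possible.
- **Other objects:** force was at noise level, and the bottle, jar, mug and other items were not touched as far as the pictures show.

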